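# Push a bearing sleeve up its loading ramp into the seat

### The job

Push the brass bearing sleeve up the ramp with your fingertips, steadily and without picking it up, until it has gone over the crest and lies in the seat against the stop, then let go of it and leave it there. Keep your fingers behind it all the way: if it gets away it rolls back and drops off the low end of the ramp onto the bench, which must not happen. Leave the jar, the small red bottle and the loupe beside the ramp where they stand.

Things in the scene. Friction and masses are not known exactly. Their poses are not given: they have to be found in the camera images.
- ramp: Fixed sleeve ramp, 280x112 mm base plate: white track 74 mm wide between blue rails whose tops stand 10 mm above the straight slope (see point ramp_slope); blue stop plate at the high end, 92 mm wide, top 78 mm above the bench. Origin on the bench under its middle, z up, x level and pointing uphill to the stop, y across. Track's low end: x = -130 mm, 16 mm above the bench.
- ramp_seat (a point): Centre of the sleeve when it is home in the seat: ramp frame x = +92 mm, y = 0, 56 mm above the bench. Past the crest the track falls at 8 degrees to the stop face (black pad) at ramp x = +117 mm, so a sleeve pushed over the crest stays against the stop by itself. Axes as the ramp's.
- ramp_slope (a point): Point on the track's middle line in the shallow starting cradle: ramp frame x = -100 mm, 14 mm above the bench. Its x axis runs up the slope in the track's surface, y across, z square to it. From here the track rises straight at 6.5 degrees to the crest at ramp x = +70 mm, 33 mm above the bench.
- sleeve: Brass bearing sleeve, smooth tube of 50 mm outer diameter, 70 mm long, about 0.35 kg, lying across the track between the rails (2 mm play at each end); oiled, rolls and slides easily. Origin at its centre, y along its axis; x and z turn as it rolls. Starts at rest in the cradle at the low end; on the slope it rolls back unless held.
- nut_jar: Small white jar with a ribbed cap, 44 mm in diameter, 61 mm high, standing loose beside the ramp. Origin at the centre of its underside.
- threadlock_bottle: Small red bottle with a blue pointed cap, 29 mm in diameter, 96 mm high, standing loose beside the ramp. Origin at the centre of its underside.
- loupe: Black loupe, a short waisted tube 37 mm in diameter, 38 mm high, standing loose beside the ramp. Origin at the centre of its underside.

How it is judged:
By the outcome, as a careful person would: the job done as asked, in the order asked, and still so for the second after the job is handed in, with the robot touching nothing.
It also fails if it takes over 38 s, if anything falls off the work surface, if the arm or the gripper's body presses on something with over 40 N, if the wrist force passes 120 N, or if a joint passes its speed limit or range.

### The arm

A 6-joint arm with a two-finger parallel gripper is mounted at the origin on a cart in front of the work surface, level with it; the furniture and walls round the work are solid. World frame = base frame: x ahead of the robot, y to its left, z up, the work surface at z = 0. Lengths are in m, angles in degrees, forces in N, time in s.
With the tool pointing down it reaches from about 0.25 to 0.725 m from the base axis. Payload 9.7 kg.
Tool frame: the origin (TCP) lies at the centre of the arm's flange, where the gripper is bolted on; the fingertips stand 173 mm ahead of it and the grasp point (between the pads) lies 155 mm ahead of it; z points along the fingers, y is the line along which they close (so a half turn about z gives the same grasp; the last joint's range is limited). The gripper opens to 85 mm and grips with 20 to 120 N. Pads are 22 mm wide; open, the fingers measure 114 mm over their backs; the gripper's body (76 mm by 85 mm) begins 54 mm behind the grasp point. The pads swing forward as they close: fully open they stand 13 mm farther back than shut.
Start: joints at [74.828, 4.979, 10.078, 95.1, 0, 90], TCP at [0.144, 0.531, 0.405] pointing down, gripper open.
Joint ranges: [-179.16, 179.16], [-48.56, 103.87], [-65.8, 70.77], [-126.05, 130.52], [-82.76, 87.17], [-180, 180]. Speed limits (degrees/s): [127.2, 127.2, 147.25, 180, 180, 180].

### API

Orientations are given as [roll, pitch, yaw] about the fixed x, y, z axes, in that order (R = Rz(yaw) Ry(pitch) Rx(roll)).
In Python, from workcell import monitor, camera, get_calibration, bot gives the robot as it stands.
- The arm moves only by the tool carry_out, never from a script. Its argument "targets" is text: rows parted by semicolons, each of 7 numbers parted by spaces: the shift along the tool's x, y, z in units of 0.04 m (1.0 is 0.04 m), then the turn, a rotation vector about the tool's x, y, z in units of 0.1 rad (1.0 is 0.1 rad), then the opening, from -1 (shut) to 1 (fully open), so that 0 is half open. A call has exactly 8 rows; each row shifts and turns the commanded pose from where the row before left it, along the tool's axes as they then stand; what a row does not reach is not made up. A row lasts 1/12 s, in which the tool goes at most 41.7 mm and 7.16 degrees, less where a joint would pass 70% of its speed; a pose out of reach is approached as far as the arm can. A call with a number of a shift or a turn outside -1 to 1 is refused whole. A call with a gripper value outside its range is refused whole. The fingers move at their own pace and stop on an object; "newtons" is the grip in N (left out, the last holds). Time passes only in rows, so rows that do not move let the fingers close, or fill a call up. It gives the time, the measured TCP pose, the force, the opening and the grip force at its end, in the units of the state.
- monitor.get_obs(): the state, without advancing time (a new reading comes with each control period).
- camera(name): name is "scene" or "top" or "wrist"; returns the picture (384x512x3 uint8, red, green, blue); there is no depth.
- get_calibration(name): a dict with "fx", "fy", "cx", "cy" (pixels), "view" (4x4, takes a point from world to camera coordinates). Camera axes: x right, y down, z forward; pixel columns grow to the right and rows downward; lengths in m; the calibration is good to about 2 mm. The wrist camera is an equidistant fisheye: a pixel r from the principal point sees the ray r / f radians off the axis. A picture is of the moment at which its call begins: read the wrist's pose just before it. get_calibration takes no time and is no camera call; for the wrist camera it gives the pose at the moment of the call.
- bot.job_done(): hands the job in; it is judged then, once.
The state is a dict: "time": time; "q": joint angles; "qd": joint speeds; "joint_efforts": joint torques, N m; "ee_pos": TCP position; "tcp_rot": TCP orientation; "wrist_force": force on the tool from outside, world axes, zero at the start; "torque": the same for the moment, N m; "opening": finger opening in m; "grasp_force": force on a finger pad.
Only numpy, scipy, OpenCV 4.12 (cv2) and the standard library are available. Lean on these libraries where they do the work, as an engineer would, in place of code of your own. Each camera call takes 0.05 s, during which the arm holds its last target. There are 200 camera calls.

## Working session

There is one attempt and no reset: what is moved stays moved. The work goes in short steps, Python scripts to look and compute and a tool call to move; the robot and the scene stay as the last step left them, time stands still between calls to the robot, and variables do not carry over. Pictures are saved under pics/ and viewed, at most 10 in all, crops included, and the job is handed in when it is done.

Besides the shell and the picture viewer there is one more tool, called after "Request:" by a JSON object that holds its "name" and its "arguments". carry_out: Moves the arm, as the interface text tells. Shifts and turns lie within -1 to 1; 1 stands for 0.04 m of shift or 0.1 rad of turn. Its arguments: {"type":"object","properties":{"targets":{"type":"string"},"newtons":{"type":"number"}},"required":["targets"]}

```bash
mkdir -p pics
python3 - <<'E'
from workcell import monitor,camera,get_calibration
import cv2
for n in("scene","top"):
    cv2.imwrite(f"pics/{n}0.png",camera(n)[:,:,::-1]); c=get_calibration(n); print(n,c)
print(monitor.get_obs())
E
```

```text
scene {'fx': 352.4122762023544, 'fy': 352.4122762023544, 'cx': 256.8440311423799, 'cy': 190.5648448076265, 'view': array([[ 0.87021022, -0.49267874, -0.00135054, -0.53583975],
       [-0.37062332, -0.65281477, -0.6606597 ,  0.29384684],
       [ 0.32461134,  0.57541336, -0.75068432,  0.66317079],
       [ 0.        ,  0.        ,  0.        ,  1.        ]])}
top {'fx': 366.92442062963636, 'fy': 366.92442062963636, 'cx': 255.48436441638447, 'cy': 198.5742039169743, 'view': array([[ 0.00192993, -0.99975682, -0.02196785,  0.02577923],
       [-0.98530412,  0.00185098, -0.17079922,  0.65740035],
       [ 0.17079835,  0.02197464, -0.98506093,  0.81122258],
       [ 0.        ,  0.        ,  0.        ,  1.        ]])}
{'time': 0.1, 'q': array([ 7.48285480e+01,  5.00957346e+00,  1.00388336e+01,  9.50989317e+01,
       -2.26436920e-04,  8.99999332e+01]), 'qd': array([ 0.05513345, -0.06193194,  0.11352033,  0.0226222 , -0.01562794,
        0.01644562]), 'joint_efforts': array([ 1.20830842e-03, -5.21559584e+01,  4.65652907e+01,  1.60856510e-02,
       -2.22184315e-05, -2.14281226e-05]), 'ee_pos': array([0.14394284, 0.53084121, 0.4040368 ]), 'tcp_rot': array([-1.79930328e+02,  2.26355551e-04,  1.64828615e+02]), 'wrist_force': array([-0.64932467,  0.54827357, -0.61808983]), 'torque': array([-0.02586583, -0.00162561, -0.0330392 ]), 'grasp_force': 0.0, 'opening': 0.08535023203167147}
```

View pics/scene0.png

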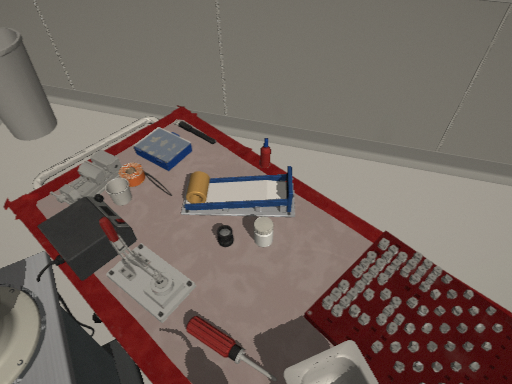

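View pics/top0.png

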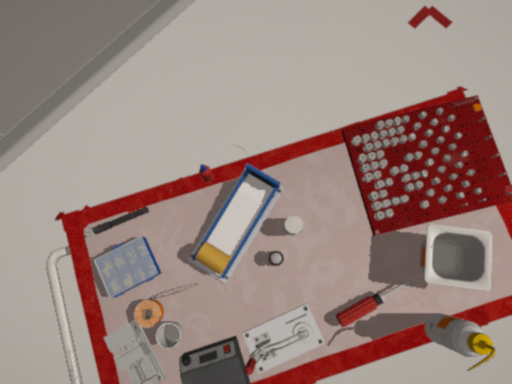

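The scene view shows the sleeve at the ramp's left (low) end near (197,188) and the stop at (290,190). In the top view the sleeve is at (213,258) and the stop at (263,180). The jar is at (293,225), the loupe at (276,258) and the bottle at (206,172). I'll zoom in next.

```bash
cat > h.py <<'E'
import numpy as np,cv2
from workcell import monitor,camera,get_calibration
def ray(n,uv):
    c=get_calibration(n);V=c["view"];R=V[:3,:3];o=-R.T@V[:3,3]
    return o,R.T@np.array([(uv[0]-c["cx"])/c["fx"],(uv[1]-c["cy"])/c["fy"],1])
def onz(n,uv,z):
    o,d=ray(n,uv);return o+d*(z-o[2])/d[2]
def proj(n,p):
    c=get_calibration(n);q=c["view"][:3,:3]@np.array(p)+c["view"][:3,3]
    return np.array([c["fx"]*q[0]/q[2]+c["cx"],c["fy"]*q[1]/q[2]+c["cy"]])
def ramp(o,yaw,p):
    c,s=np.cos(yaw),np.sin(yaw);return np.array([o[0]+c*p[0]-s*p[1],o[1]+s*p[0]+c*p[1],p[2]])
E
python3 - <<'E'
from h import *
a=cv2.imread("pics/top0.png");s=cv2.imread("pics/scene0.png")
t=cv2.resize(a[155:290,185:310],None,fx=4,fy=4,interpolation=cv2.INTER_CUBIC)
u=cv2.resize(s[135:250,175:305],None,fx=3,fy=3,interpolation=cv2.INTER_CUBIC)
can=np.zeros((540,800,3),np.uint8);can[:540,:500]=t;u=u[:,:300];can[:345,500:]=u
cv2.imwrite("pics/z.png",can)
for n,im in(("top",a),("scene",s)):
    h=cv2.cvtColor(im,cv2.COLOR_BGR2HSV)
    for nm,lo,hi in(("blue",(105,110,40),(125,255,255)),("brass",(10,100,80),(28,255,255))):
        m=cv2.inRange(h,lo,hi)
        for c in cv2.findContours(m,cv2.RETR_EXTERNAL,cv2.CHAIN_APPROX_NONE)[0]:
            if cv2.contourArea(c)>60:
                print(n,nm,cv2.contourArea(c),cv2.minAreaRect(c),cv2.boxPoints(cv2.minAreaRect(c)).round(1).tolist())
E
```

```text
top blue 463.5 ((235.7849578857422, 221.0828857421875), (38.87004852294922, 110.49169921875), 30.25643539428711) [[191.1999969482422, 259.0], [246.8000030517578, 163.60000610351562], [280.3999938964844, 183.1999969482422], [224.6999969482422, 278.6000061035156]]
top brass 476.5 ((481.3645324707031, 350.28521728515625), (35.7770881652832, 27.245628356933594), 86.05481719970703) [[466.5, 333.3999938964844], [493.70001220703125, 331.5], [496.20001220703125, 367.20001220703125], [469.0, 369.1000061035156]]
top brass 108.5 ((445.2500305175781, 321.25), (9.192388534545898, 18.384775161743164), 45.0) [[435.5, 324.5], [448.5, 311.5], [455.0, 318.0], [442.0, 331.0]]
top brass 585.5 ((148.95001220703125, 312.8500061035156), (26.246902465820312, 29.72540855407715), 71.56504821777344) [[130.6999969482422, 305.1000061035156], [158.89999389648438, 295.70001220703125], [167.1999969482422, 320.6000061035156], [139.0, 330.0]]
top brass 592.0 ((212.32586669921875, 257.57867431640625), (31.693939208984375, 20.351959228515625), 32.0053825378418) [[193.5, 257.79998779296875], [204.3000030517578, 240.6000
[... 672 characters left out ...]
14453, 55.97134780883789), 86.87786865234375) [[134.89999389648438, 147.0], [190.8000030517578, 144.0], [192.10000610351562, 168.6999969482422], [136.1999969482422, 171.6999969482422]]
scene brass 542.0 ((197.8588409423828, 187.13531494140625), (19.740673065185547, 32.43111038208008), 12.52880859375) [[184.6999969482422, 200.8000030517578], [191.6999969482422, 169.1999969482422], [211.0, 173.39999389648438], [204.0, 205.10000610351562]]
scene brass 379.0 ((131.96551513671875, 174.41378784179688), (23.397613525390625, 23.026220321655273), 68.19859313964844) [[116.9000015258789, 167.8000030517578], [138.3000030517578, 159.3000030517578], [147.0, 181.0], [125.5999984741211, 189.60000610351562]]
```

View pics/z.png

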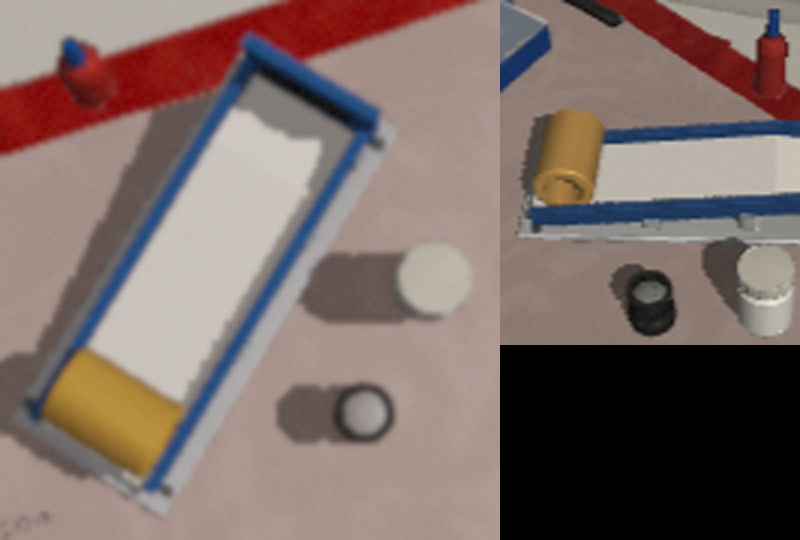

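Zoomed crop: the base-plate corners are at zoom (15,418), (163,515) and (395,130). The top of the stop runs from (250,35) to (382,108). The sleeve sits at the low end, centred near (112,410).

Run:
```python
from h import *
Z=lambda u,v:(185+u/4,155+v/4)
ll,lr,hr=[onz("top",Z(*p),.005) for p in((15,418),(163,515),(395,130))]
print(ll,lr,hr,np.linalg.norm(ll-lr),np.linalg.norm(hr-lr))
sl,sr=[onz("top",Z(*p),.078) for p in((250,35),(382,108))]
print("stop",sl,sr,np.linalg.norm(sl-sr))
c1=(ll+hr)/2; d=hr-lr; print("ctr",c1,"yaw",np.degrees(np.arctan2(d[1],d[0])))
e=sl-sr; print("yaw2",np.degrees(np.arctan2(-e[0],e[1])),"yaw3",np.degrees(np.arctan2(-(ll-lr)[0],(ll-lr)[1])))
lm=(ll+lr)/2;sm=(sl+sr)/2;m=sm-lm;print("yaw4",np.degrees(np.arctan2(m[1],m[0])),"len",np.hypot(*m[:2]))
# sleeve by two-view triangulation of blob centres
A=[];b=[]
for n,uv in(("top",(212.3,257.6)),("scene",(197.9,187.1))):
    o,dd=ray(n,uv);dd/=np.linalg.norm(dd);P=np.eye(3)-np.outer(dd,dd);A.append(P);b.append(P@o)
s=np.linalg.solve(sum(A),sum(b));print("sleeve",s, onz("top",(212.3,257.6),.039),onz("scene",(197.9,187.1),.039))
for nm,uv,z in(("jar",Z(434,280),.061),("loupe",Z(364,412),.038),("bottle",Z(73,48),.096)):
    print(nm,onz("top",uv,z))
```

```text
[0.51528234 0.19012192 0.005     ] [0.45763797 0.09842567 0.005     ] [ 0.69455778 -0.04417687  0.005     ] 0.10831009747688981 0.276525726831604
stop [0.73672087 0.04423803 0.078     ] [ 0.69268145 -0.03269032  0.078     ] 0.08864220651156282
ctr [0.60492006 0.07297253 0.005     ] yaw -31.043823772423632
yaw2 -29.789979093592915 yaw3 -32.155308853706
yaw4 -31.249980261102916 len 0.2669760059736486
sleeve [0.51967079 0.12746802 0.0402879 ] [0.51956583 0.12768427 0.039     ] [0.52010654 0.12857728 0.039     ]
jar [ 0.59429168 -0.06262507  0.061     ]
loupe [ 0.51889955 -0.02225203  0.038     ]
bottle [0.72451169 0.14519546 0.096     ]
```

Request:
{"name": "carry_out", "arguments": {"targets": "0 0 0 0 0 0.93 -0.3; 0 0 0 0 0 0.93 -0.3; 0 0 0 0 0 0.93 -0.3; -0.4 -0.13 0 0 0 0 -0.3; -0.7 -0.22 0 0 0 0 -0.3; -0.7 -0.22 0 0 0 0 -0.3; -0.7 -0.22 0 0 0 0 -0.3; -0.7 -0.22 0 0 0 0 -0.3", "newtons": 20}}

```text
time: 0.77
ee_pos: [0.2331, 0.429, 0.4043]
tcp_rot: [-180.0, 0.0, 148.9]
wrist_force: [0.5, 1.1, 0.3]
opening: 0.0301
grasp_force: 0.0
```

Request:
{"name": "carry_out", "arguments": {"targets": "-0.8 -0.25 0 0 0 0 -0.3; -0.8 -0.25 0 0 0 0 -0.3; -0.8 -0.25 0 0 0 0 -0.3; -0.8 -0.25 0 0 0 0 -0.3; -0.8 -0.25 0 0 0 0 -0.3; -0.8 -0.25 0 0 0 0 -0.3; -0.8 -0.25 0 0 0 0 -0.3; -0.8 -0.25 0 0 0 0 -0.3"}}

```text
time: 1.43
ee_pos: [0.411, 0.2276, 0.4045]
tcp_rot: [-180.0, -0.0, 148.8]
wrist_force: [0.3, -0.3, 0.2]
opening: 0.03
grasp_force: 0.0
```

Request:
{"name": "carry_out", "arguments": {"targets": "-0.6 -0.2 0 0 0 0 -0.3; -0.6 -0.2 0.2 0 0 0 -0.3; -0.6 -0.2 0.4 0 0 0 -0.3; -0.6 -0.17 0.6 0 0 0 -0.3; 0 0 0.7 0 0 0 -0.3; 0 0 0.7 0 0 0 -0.3; 0 0 0.4 0 0 0 -0.3; 0 0 0 0 0 0 -0.3"}}

```text
time: 2.1
ee_pos: [0.4756, 0.1525, 0.2805]
tcp_rot: [-179.7, -0.2, 148.8]
wrist_force: [-0.6, -0.8, 0.2]
opening: 0.0294
grasp_force: 0.0
```

Run:
```python
from h import *
w=camera("wrist");s=camera("scene")
can=np.zeros((384,800,3),np.uint8);can[:,:512]=w
can[:288,512:]=cv2.resize(s[120:240,160:280],(288,288))
cv2.imwrite("pics/w1.png",can[:,:,::-1]);o=monitor.get_obs();print(o["ee_pos"],o["time"],get_calibration("wrist"))
```

```text
[0.47634184 0.15304794 0.2847593 ] 2.2 {'fx': 297.3186396354542, 'fy': 297.3186396354542, 'cx': 254.83554259486579, 'cy': 191.59867614113054, 'view': array([[ 5.17043285e-01,  8.55959236e-01,  1.69721208e-04,
        -3.77372992e-01],
       [ 8.11621479e-01, -4.90323974e-01,  3.17573575e-01,
        -3.14396067e-01],
       [ 2.71913253e-01, -1.64061535e-01, -9.48233619e-01,
         1.62726810e-01],
       [ 0.00000000e+00,  0.00000000e+00,  0.00000000e+00,
         1.00000000e+00]])}
```

View pics/w1.png

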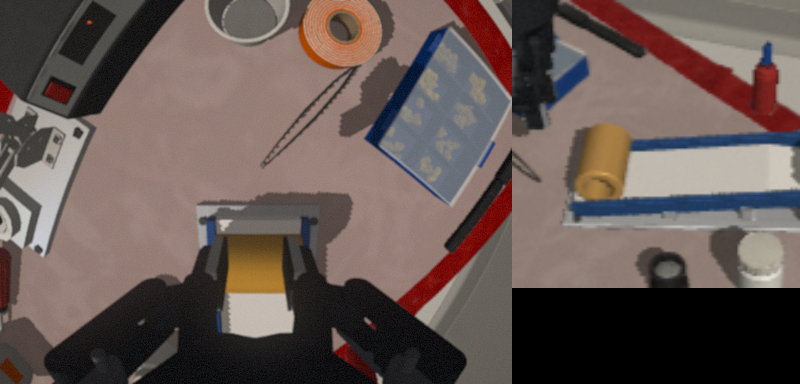

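The wrist view shows the sleeve centred between the fingers, at about column 263 against finger centre 258. The low corners of the base plate are at (198,206) and (320,206). I'll check the ramp pose from these.

Run:
```python
from h import *
c=get_calibration("wrist");V=c["view"];R=V[:3,:3];o=-R.T@V[:3,3]
def wz(u,v,z):
    x,y=(u-c["cx"])/c["fx"],(v-c["cy"])/c["fy"];r=np.hypot(x,y)
    d=R.T@np.array([np.sin(r)*x/r,np.sin(r)*y/r,np.cos(r)]);return o+d*(z-o[2])/d[2]
a,b=wz(320,206,.005),wz(198,206,.005);e=a-b
print(a,b,np.linalg.norm(e),"yaw",np.degrees(np.arctan2(-e[0],e[1])),"mid",(a+b)/2)
yaw=np.radians(-31.2);m=(a+b)/2;print("origin",m[:2]+.14*np.array([np.cos(yaw),np.sin(yaw)]))
# brass rear edge at sleeve height
w=cv2.imread("pics/w1.png")[:,:512];h=cv2.cvtColor(w,cv2.COLOR_BGR2HSV);mk=cv2.inRange(h[200:310,225:305],(10,100,60),(28,255,255))
ys,xs=np.where(mk);print(ys.min()+200,ys.max()+200)
p=wz(255,ys.min()+200,.039);d=p[:2]-np.array([.6055,.0735]);print("rear ramp x",d@[np.cos(yaw),np.sin(yaw)],"y",d@[-np.sin(yaw),np.cos(yaw)])
t=monitor.get_obs()["ee_pos"][:2]-np.array([.6055,.0735]);print("tool x,y",t@[np.cos(yaw),np.sin(yaw)],t@[-np.sin(yaw),np.cos(yaw)],monitor.get_obs()["ee_pos"])
```

```text
[0.52019499 0.1962522  0.005     ] [0.46258145 0.10099453 0.005     ] 0.11132539486579678 yaw -31.166300161932053 mid [0.49138822 0.14862336 0.005     ]
origin [0.61113921 0.07609958]
234 292
rear ramp x -0.12565884766952423 y 0.0013719791202847567
tool x,y -0.1516852544830383 0.00113505358819746 [0.47634184 0.15304794 0.2847593 ]
```

Request:
{"name": "carry_out", "arguments": {"targets": "0 0.05 0.2 0 0 0 -0.3; 0 0 0.4 0 0 0 -0.3; 0 0 0.5 0 0 0 -0.3; 0 0 0.5 0 0 0 -0.3; 0 0 0.3 0 0 0 -0.3; 0 0 0.15 0 0 0 -0.3; 0 0 0.05 0 0 0 -0.3; 0 0 0 0 0 0 -0.3"}}

```text
time: 2.87
ee_pos: [0.4777, 0.1549, 0.2012]
tcp_rot: [180.0, 0.0, 148.9]
wrist_force: [0.1, 0.0, 0.3]
opening: 0.03
grasp_force: 0.0
```

Request:
{"name": "carry_out", "arguments": {"targets": "-0.04 0 0 0 0 0 -0.3; -0.06 0 0 0 0 0 -0.3; -0.06 0 0 0 0 0 -0.3; -0.06 0 0 0 0 0 -0.3; -0.05 0 0 0 0 0 -0.3; -0.04 0 0 0 0 0 -0.3; -0.04 0 0 0 0 0 -0.3; -0.04 0 0 0 0 0 -0.3"}}

```text
time: 3.53
ee_pos: [0.4909, 0.1467, 0.2007]
tcp_rot: [-180.0, -0.0, 148.8]
wrist_force: [-1.3, 1.3, 0.3]
opening: 0.0301
grasp_force: 0.6
```

Run:
```python
from h import *
w=camera("wrist");s=camera("scene")
can=np.zeros((384,800,3),np.uint8);can[:,:512]=w
can[:288,512:]=cv2.resize(s[120:240,160:280],(288,288))
cv2.imwrite("pics/w2.png",can[:,:,::-1]);o=monitor.get_obs();print(o["ee_pos"],o["wrist_force"],o["time"])
```

```text
[0.4910118  0.14661636 0.20064082] [0.23520091 0.37804606 0.11028188] 3.6333
```

View pics/w2.png

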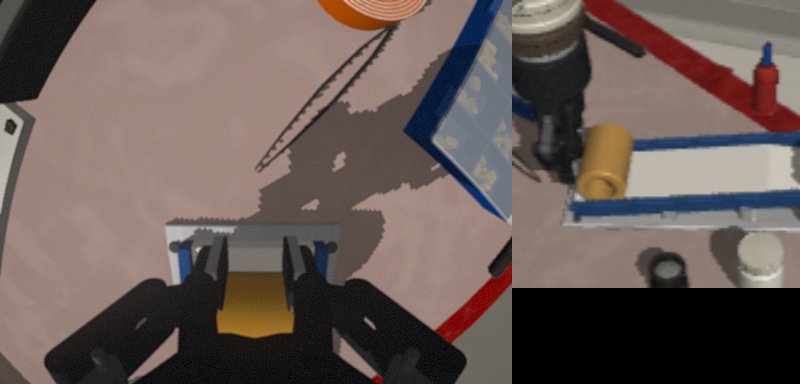

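The fingers are between the rails and have just touched the back of the sleeve. Its centre in the wrist view is near (256,303). Now I'll push steadily.

Request:
{"name": "carry_out", "arguments": {"targets": "-0.02 0 0 0 0 0 -0.3; -0.04 0 -0.003 0 0 0 -0.3; -0.05 0 -0.004 0 0 0 -0.3; -0.06 0 -0.005 0 0 0 -0.3; -0.06 0 -0.005 0 0 0 -0.3; -0.06 0 -0.005 0 0 0 -0.3; -0.06 0 -0.005 0 0 0 -0.3; -0.06 0 -0.005 0 0 0 -0.3"}}

```text
time: 4.3
ee_pos: [0.5051, 0.1381, 0.202]
tcp_rot: [180.0, -0.0, 148.8]
wrist_force: [-0.7, 0.8, 1.7]
opening: 0.0297
grasp_force: 0.6
```

Request:
{"name": "carry_out", "arguments": {"targets": "-0.06 0 -0.006 0 0 0 -0.3; -0.06 0 -0.006 0 0 0 -0.3; -0.06 0 -0.006 0 0 0 -0.3; -0.06 0 -0.006 0 0 0 -0.3; -0.06 0 -0.006 0 0 0 -0.3; -0.06 0 -0.006 0 0 0 -0.3; -0.06 0 -0.006 0 0 0 -0.3; -0.06 0 -0.006 0 0 0 -0.3"}}

```text
time: 4.97
ee_pos: [0.5215, 0.1282, 0.2039]
tcp_rot: [180.0, 0.0, 148.8]
wrist_force: [-1.9, 0.4, -0.5]
opening: 0.03
grasp_force: 0.6
```

Run:
```python
from h import *
w=camera("wrist");s=camera("scene")
can=np.zeros((384,800,3),np.uint8);can[:,:512]=w
can[:288,512:]=cv2.resize(s[120:240,180:300],(288,288))
cv2.imwrite("pics/w3.png",can[:,:,::-1]);o=monitor.get_obs();print(o["ee_pos"],o["wrist_force"],o["time"])
```

```text
[0.52167845 0.12808621 0.20390176] [-1.35156791  0.55140806 -0.5626244 ] 5.0667
```

View pics/w3.png

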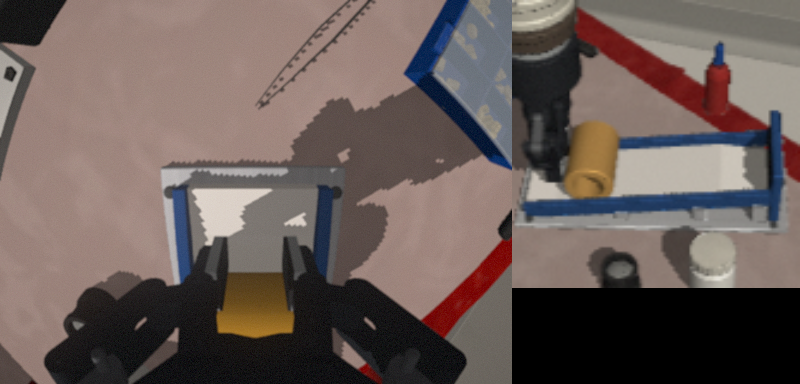

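The sleeve has left the cradle and rests against both fingertips on the slope, at (256,303) in the wrist view. It is centred between the rails.

Request:
{"name": "carry_out", "arguments": {"targets": "-0.07 0 -0.006 0 0 0 -0.3; -0.08 0 -0.008 0 0 0 -0.3; -0.08 0 -0.008 0 0 0 -0.3; -0.08 0 -0.008 0 0 0 -0.3; -0.08 0 -0.008 0 0 0 -0.3; -0.08 0 -0.008 0 0 0 -0.3; -0.08 0 -0.008 0 0 0 -0.3; -0.08 0 -0.008 0 0 0 -0.3"}}

```text
time: 5.73
ee_pos: [0.5432, 0.1151, 0.2064]
tcp_rot: [-180.0, -0.0, 148.8]
wrist_force: [-1.0, 0.7, 1.5]
opening: 0.0301
grasp_force: 0.6
```

Request:
{"name": "carry_out", "arguments": {"targets": "-0.08 0 -0.008 0 0 0 -0.3; -0.08 0 -0.008 0 0 0 -0.3; -0.08 0 -0.008 0 0 0 -0.3; -0.08 0 -0.008 0 0 0 -0.3; -0.08 0 -0.008 0 0 0 -0.3; -0.08 0 -0.008 0 0 0 -0.3; -0.08 0 -0.008 0 0 0 -0.3; -0.08 0 -0.008 0 0 0 -0.3"}}

```text
time: 6.4
ee_pos: [0.5651, 0.1019, 0.2089]
tcp_rot: [-180.0, -0.0, 148.8]
wrist_force: [-0.3, 1.0, 1.3]
opening: 0.0299
grasp_force: 0.6
```

Request:
{"name": "carry_out", "arguments": {"targets": "-0.08 0 -0.008 0 0 0 -0.3; -0.08 0 -0.008 0 0 0 -0.3; -0.08 0 -0.008 0 0 0 -0.3; -0.08 0 -0.008 0 0 0 -0.3; -0.08 0 -0.008 0 0 0 -0.3; -0.08 0 -0.008 0 0 0 -0.3; -0.08 0 -0.008 0 0 0 -0.3; -0.08 0 -0.008 0 0 0 -0.3"}}

```text
time: 7.07
ee_pos: [0.587, 0.0886, 0.2115]
tcp_rot: [-180.0, 0.0, 148.8]
wrist_force: [-1.3, 0.7, 0.8]
opening: 0.0297
grasp_force: 0.6
```

Request:
{"name": "carry_out", "arguments": {"targets": "-0.08 0 -0.008 0 0 0 -0.3; -0.08 0 -0.008 0 0 0 -0.3; -0.08 0 -0.008 0 0 0 -0.3; -0.08 0 -0.008 0 0 0 -0.3; -0.07 0 -0.007 0 0 0 -0.3; -0.06 0 -0.006 0 0 0 -0.3; -0.06 0 -0.006 0 0 0 -0.3; -0.06 0 -0.006 0 0 0 -0.3"}}

```text
time: 7.73
ee_pos: [0.6064, 0.0769, 0.2138]
tcp_rot: [-180.0, -0.0, 148.8]
wrist_force: [-1.5, 0.7, 0.6]
opening: 0.03
grasp_force: 0.6
```

Run:
```python
from h import *
w=camera("wrist");s=camera("scene")
can=np.zeros((384,800,3),np.uint8);can[:,:512]=w
can[:288,512:]=cv2.resize(s[120:240,180:300],(288,288))
cv2.imwrite("pics/w4.png",can[:,:,::-1]);o=monitor.get_obs();print(o["ee_pos"],o["wrist_force"],o["time"])
```

```text
[0.60653479 0.07676984 0.21377466] [ 0.22627754 -0.49628992  0.73520952] 7.8333
```

View pics/w4.png

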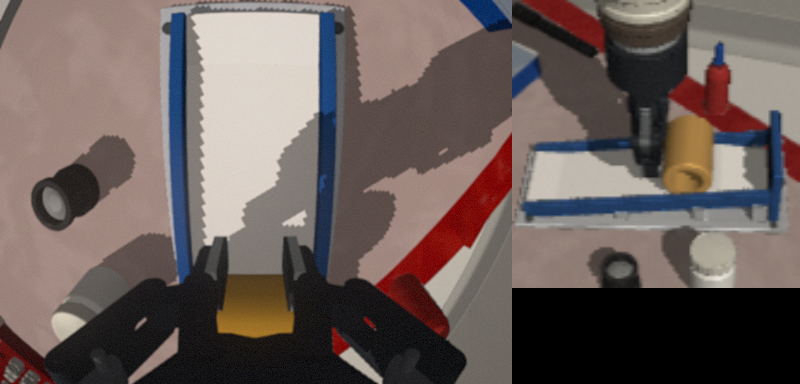

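The sleeve is still against both fingertips, about 35 mm short of the crest. The bottle and jar are well clear of the gripper at about 120 mm to either side.

Request:
{"name": "carry_out", "arguments": {"targets": "-0.06 0 -0.006 0 0 0 -0.3; -0.06 0 -0.006 0 0 0 -0.3; -0.06 0 -0.006 0 0 0 -0.3; -0.06 0 -0.006 0 0 0 -0.3; -0.06 0 -0.006 0 0 0 -0.3; -0.06 0 -0.006 0 0 0 -0.3; -0.06 0 -0.006 0 0 0 -0.3; -0.06 0 -0.006 0 0 0 -0.3"}}

```text
time: 8.5
ee_pos: [0.6228, 0.0669, 0.2157]
tcp_rot: [-180.0, -0.0, 148.8]
wrist_force: [-0.3, 0.8, 0.5]
opening: 0.03
grasp_force: 0.6
```

Request:
{"name": "carry_out", "arguments": {"targets": "-0.05 0 -0.005 0 0 0 -0.3; -0.05 0 -0.005 0 0 0 -0.3; -0.05 0 -0.005 0 0 0 -0.3; -0.05 0 -0.005 0 0 0 -0.3; -0.05 0 -0.005 0 0 0 -0.3; -0.05 0 -0.005 0 0 0 -0.3; -0.05 0 -0.005 0 0 0 -0.3; -0.05 0 -0.005 0 0 0 -0.3"}}

```text
time: 9.17
ee_pos: [0.6366, 0.0586, 0.2173]
tcp_rot: [-180.0, 0.0, 148.8]
wrist_force: [0.6, -0.9, 0.1]
opening: 0.03
grasp_force: 0.0
```

Request:
{"name": "carry_out", "arguments": {"targets": "-0.05 0 0 0 0 0 -0.3; -0.05 0 0 0 0 0 -0.3; -0.05 0 0 0 0 0 -0.3; -0.05 0 0 0 0 0 -0.3; -0.05 0 0 0 0 0 -0.3; -0.04 0 0 0 0 0 -0.3; -0.04 0 0 0 0 0 -0.3; -0.02 0 0 0 0 0 -0.3"}}

```text
time: 9.83
ee_pos: [0.6485, 0.0514, 0.2173]
tcp_rot: [180.0, 0.0, 148.8]
wrist_force: [0.0, 0.0, 0.2]
opening: 0.0296
grasp_force: 0.0
```

Run:
```python
from h import *
s=camera("scene");t=camera("top")
can=np.zeros((400,800,3),np.uint8);can[:400,:400]=cv2.resize(s[120:220,200:300],(400,400))
can[:400,400:]=cv2.resize(t[150:250,200:300],(400,400))
cv2.imwrite("pics/w5.png",can[:,:,::-1]);o=monitor.get_obs();print(o["ee_pos"],o["wrist_force"],o["time"])
```

```text
[0.64841281 0.05146874 0.21724247] [ 0.26683055  0.16022834 -0.09242817] 9.9333
```

View pics/w5.png

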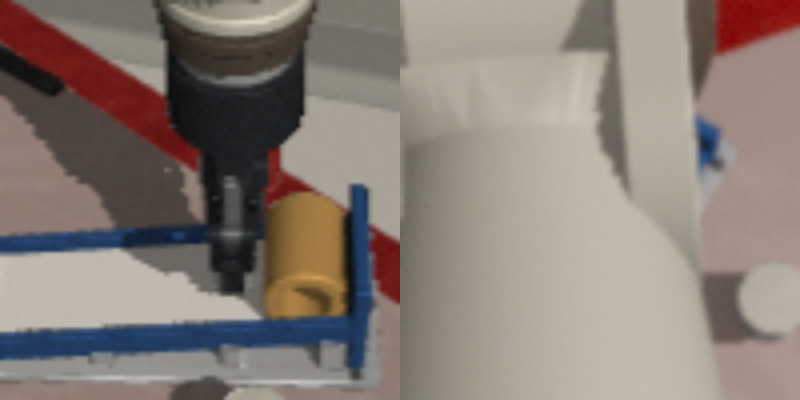

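The sleeve has rolled over the crest and lies against the stop at about (306,258) in the scene crop, just clear of the fingers. I'll back off, lift and verify.

Request:
{"name": "carry_out", "arguments": {"targets": "0.1 0 0 0 0 0 -0.3; 0.2 0 0 0 0 0 -0.3; 0.3 0 -0.1 0 0 0 -0.3; 0.3 0 -0.3 0 0 0 -0.3; 0.3 0 -0.5 0 0 0 -0.3; 0.3 0 -0.6 0 0 0 -0.3; 0.4 0 -0.7 0 0 0 -0.3; 0.4 0 -0.7 0 0 0 -0.3"}}

```text
time: 10.6
ee_pos: [0.5678, 0.0998, 0.3345]
tcp_rot: [-180.0, -0.0, 148.9]
wrist_force: [1.0, -0.1, 0.0]
opening: 0.0301
grasp_force: 0.0
```

Request:
{"name": "carry_out", "arguments": {"targets": "0.8 0 -0.3 0 0 0 -0.3; 0.8 0 0 0 0 0 -0.3; 0.8 0 0 0 0 0 -0.3; 0.8 0 0 0 0 0 -0.3; 0.8 0 0 0 0 0 -0.3; 0.5 0 0 0 0 0 -0.3; 0.2 0 0 0 0 0 -0.3; 0 0 0 0 0 0 -0.3"}}

```text
time: 11.27
ee_pos: [0.407, 0.1971, 0.3459]
tcp_rot: [179.9, 0.0, 149.0]
wrist_force: [0.6, -0.2, 0.3]
opening: 0.03
grasp_force: 0.0
```

Run:
```python
from h import *
s=camera("scene");t=camera("top")
can=np.zeros((400,800,3),np.uint8);can[:400,:400]=cv2.resize(s[130:255,200:325],(400,400))
can[:400,400:]=cv2.resize(t[150:275,190:315],(400,400))
cv2.imwrite("pics/w6.png",can[:,:,::-1]);o=monitor.get_obs();print(o["ee_pos"],o["wrist_force"],o["time"])
A=[];b=[]
for n,im in(("top",t),("scene",s)):
    m=cv2.inRange(cv2.cvtColor(im,cv2.COLOR_RGB2HSV)[:280,200:310],(10,100,60),(28,255,255))
    c=max(cv2.findContours(m,0,1)[0],key=cv2.contourArea);r=cv2.minAreaRect(c);uv=(r[0][0]+200,r[0][1]);print(n,uv,r[1])
    oo,dd=ray(n,uv);dd/=np.linalg.norm(dd);P=np.eye(3)-np.outer(dd,dd);A.append(P);b.append(P@oo)
p=np.linalg.solve(sum(A),sum(b));d=p[:2]-np.array([.6055,.0735]);y=np.radians(-31.2)
print(p,"ramp",d@[np.cos(y),np.sin(y)],d@[-np.sin(y),np.cos(y)])
```

```text
[0.40870072 0.19638831 0.34553886] [ 0.78969032  0.07772346 -0.71423833] 11.3667
top (255.01470184326172, 186.80880737304688) (31.38423728942871, 20.922826766967773)
scene (276.0, 183.5) (31.0, 20.0)
[0.68491966 0.0270065  0.05992102] ramp 0.09201762372581658 0.001372654146452379
```

View pics/w6.png

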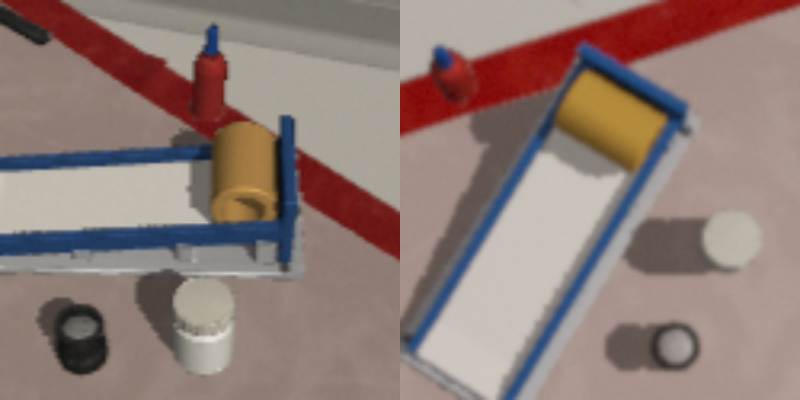

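The sleeve measures ramp x = 92 mm and y = 1 mm, which is the seat position. The jar, bottle and loupe haven't moved, so I'm handing in.

```bash
python3 -c "
from workcell import bot;print(bot.job_done())"
```

```text
the job is handed in; nothing more can be done
None
```

The sleeve is in the seat against the stop and released, pushed up with the fingertips behind it; the jar, bottle and loupe were not touched, and the job was handed in at about 11.4 s of the 38 s limit.

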